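# Open the locked filler cap of an oil reservoir

## Robot

A 6-joint arm with a two-finger parallel gripper is mounted at the origin on a cart in front of the work surface, level with it; the furniture and walls round the work are solid. World frame = base frame: x ahead of the robot, y to its left, z up, the work surface at z = 0. Lengths are in m, angles in rad, forces in N, time in s.
With the tool pointing down it reaches from about 0.35 to 0.975 m from the base axis. Payload 4.9 kg.
Tool frame: the origin (TCP) lies midway between the tips of the shut fingers; the grasp point (between the pads) lies 19 mm behind it; z points along the fingers, y is the direction in which the jaws open and shut (so a half turn about z gives the same grasp; the last joint's range is limited). The gripper opens to 85 mm and grips with 20 to 120 N. Pads are 22 mm wide; open, the fingers measure 114 mm over their backs; the gripper's body (76 mm by 85 mm) begins 54 mm behind the grasp point. The pads swing forward as they close: fully open they stand 13 mm farther back than shut.
Start: joints at [1.031, 0.053, 1.613, -0, 1.476, -0.119], TCP at [0.255, 0.57, 0.231] pointing down, gripper open.
Joint ranges: [-3.01, 3.01], [-1.01, 2.22], [0.06, 2.58], [-1.02, 4.17], [0.09, 2.62], [-3.14, 3.14]. Speed limits (rad/s): [2.57, 2.57, 3.14, 3.14, 3.14, 3.14].

## Interface

Orientations are given as a unit quaternion [w, x, y, z].
In Python, from plant import state, grab_frame, camera_params, job_done, boxes_of gives the robot as it stands.
- The arm moves only by the tool step_arm, never from a script. Its argument "steps" is a list of rows, each a list of 4 numbers: the shift along the tool's x, y, z in mm, then the turn about the tool's z in degrees. A call has 1 to 8 rows; each row shifts and turns the pose as measured when the row begins, along the tool's axes as they then stand; what a row does not reach is not made up. A row lasts 1/10 s, in which the tool goes at most 50 mm and 8.59 degrees, less where a joint would pass 70% of its speed; a pose out of reach is approached as far as the arm can. A call is refused whole if a number of a shift passes 50 or a number of a turn 8.59, either way. A call with a gripper value outside its range is refused whole. "claw" is the opening in per cent of the stroke, from 0 (shut) to 100 (fully open), set as the call begins (left out, the last holds). The fingers move at their own pace and stop on an object; the grip force is fixed at half the most. Time passes only in rows, so rows that do not move let the fingers close. It gives the time, the measured TCP pose, the force and the opening at its end, in the units of the state.
- state(): the state, without advancing time (a new reading comes with each control period).
- grab_frame(name): name is "side" or "top" or "wrist"; returns (picture, depth): 480x640x3 uint8, red, green, blue; 480x640 float32, m along the optical axis (not along the pixel's ray), 0 where there is no reading.
- camera_params(name): a dict with "mtx" (3x3 intrinsics, pixels), "k1" (the pictures are not rectified: a ray, as slopes to the right and down, at radius r is drawn at 1 + k1 r^2 times it, then the intrinsics apply), "extrinsics" (4x4, takes a point from camera to world coordinates); the wrist camera has in their place "T_tool_cam" (4x4, takes a point from camera to tool coordinates, whose origin is the TCP and whose axes are the flange's). Camera axes: x right, y down, z forward; pixel columns grow to the right and rows downward; lengths in m; the calibration is good to about 2 mm. A picture is of the moment at which its call begins: read the wrist's pose just before it. camera_params takes no time and is no camera call.
- job_done(): hands the job in, once; it reports no verdict.
Trained networks look in the newest picture that a camera, given by its name, has taken for a name from the list of things; names that differ only in an ending like _2 or _b are one class to them, and where a whole thing is asked for, a point or a joint stands for the part that bears it (a point fixed in the world has none). Each returns a list of dicts, best first, with "p" (0 to 1); they miss things now and then, are a little off and sometimes report something else, mostly with a low value. They report only what shows in the picture. A call takes as long as a camera call.
- boxes_of(camera, label): "box" ([left, top, width, height] in pixels, round what is visible of it).
The state is a dict: "time": time; "joint_pos": joint angles; "joint_vel": joint speeds; "joint_efforts": joint torques, N m; "tool_pos": TCP position; "tool_rot": TCP orientation; "contact_force": force on the tool from outside, world axes, zero at the start; "ft_torque": the same for the moment, N m; "gripper_width": opening from 0.0 (shut) to 1.0 (fully open).
Only numpy, scipy, OpenCV 4.12 (cv2) and the standard library are available. Lean on these libraries where they do the work, as an engineer would, in place of code of your own. Each camera call takes 0.05 s, during which the arm holds its last target. There are 200 camera calls.

## Task

Open the oil reservoir for topping up: lift the folding tab on its filler cap until it stands upright, unscrew the cap anticlockwise by feel until its lugs come free, draw it straight out and set it down gently, upright, on the floor of the round steel dish. Do not force the cap against its thread, and leave the other things on the bench alone.

Things in the scene. Friction and masses are not known exactly. Their poses are not given: they have to be found in the camera images.
- tank: Grey oil reservoir bolted to the bench, about 116 x 124 x 62 mm (x, y, height), with a round level glass on its front (-x) face and an aluminium filler neck on top. Origin: under its middle, on the bench; z up, x from the front to the rear.
- neck_mouth (a point): Centre of the mouth of the filler neck, on the neck's axis, 92 mm above the bench; the neck is 66 mm wide outside, 52 mm inside, 30 mm deep. A fork (two ears 11 mm apart, 36 to 44 mm from the axis on the tank's -x side) stands 8 mm above the mouth.
- cap: Black filler cap screwed into the neck, about 0.15 kg in all. Origin: on its axis, at the underside of its disc (60 mm across, 9 mm thick); z up along the axis. Under the disc: a stem 36 mm across and 16 mm long with two lugs. Screwed in, the origin lies 0 to 3 mm above neck_mouth. The tab folds towards the cap's -x. It unscrews anticlockwise seen from above, rising 2.5 mm per radian.
- cap_lugs (a point): Point on the cap's axis, level with its two hidden lugs, 10.6 mm under the origin. Turning takes about 0.1 N m. The lugs come free after 0.45 to 1.3 rad of turn: where cannot be seen and differs each time. They are free over 0.17 rad only, then catch again, and 0.35 rad further is a hard stop. Free, the spring lifts the cap up to 5 mm and it draws up with under 3 N; elsewhere it is held.
- cap_seal (a point): Underside of the cap's sprung seal (a disc 32 mm across under the stem): 36 mm below the cap's origin when free, pushed in up to 9 mm while the cap is on; the spring takes 2 to 6 N. The cap stands on it when set down upright.
- tab (a joint): Angle of the tab on the cap: 0 folded flat over the cap, 1.57 upright (its stop). A stiff hinge: it stays where it is left, and moves with about 1 N at its end. The hinge axis crosses the cap's centre along the cap's y, 13.8 mm above the cap's origin. Folded, a tongue under the tab's end sits between the fork's ears and locks the cap against turning; above 0.3 rad it is clear.
- tab_end (a point): Point in the middle of the steel tab, 30 mm from the hinge. The tab is a flat bar reaching 44 mm from the hinge, 22 mm wide along the cap's y, 7 mm thick; folded, its underside is 1.3 mm and its top 8.3 mm above the cap's disc. Its long sides are free for gripping beyond 8 mm from the hinge. Upright it stands over the cap's centre, its top 58 mm above the cap's origin.
- dish: Round dish of pressed steel, loose, 132 mm across the rim, 24 mm high, with a flat floor of 100 mm diameter 4 mm above the bench. Origin: under its centre, on the bench.
- flanged_shaft: Turned steel part, 42 mm across, 50 mm high, standing on the bench; leave it alone. Origin: under its centre.
- loupe: Black eye loupe, 38 mm across, 33 mm high; leave it alone. Origin: under its centre.
- brass_bush: Flanged brass bush, 38 mm across, 30 mm high; leave it alone. Origin: under its centre.
- dust_blower: Rubber dust blower standing upright, 58 mm across, 125 mm high; leave it alone. Origin: under its centre.

How it is judged:
On the way, in this order (a step that is already met when the one before it is completed fails the run):
1. the tab stands up while the cap is still screwed in (value of joint tab above 1.2 rad and z of cap in the frame of neck_mouth below 0.005 m and horizontal distance between cap and neck_mouth below 0.006 m), for 0.2 s.
2. the cap has been unscrewed by turning it in the neck (angle between the x axis of cap and the x axis of tank, either way round above 0.35 rad and z of cap in the frame of neck_mouth below 0.012 m and horizontal distance between cap and neck_mouth below 0.006 m), for 0.1 s.
3. the cap is drawn out of the neck (z of cap in the frame of neck_mouth above 0.03 m), for 0.1 s.
At the end, for the whole second after the job is handed in: The cap stands upright (within 17 degrees) on the floor of the dish, its axis within 36 mm of the dish's centre, at rest and let go (horizontal distance between cap and dish below 0.036 m and height (world z) of cap below 0.048 m and angle between cap's own z axis and vertical below 0.3 rad and linear speed of cap below 0.02 m/s and contact force between cap and dish above 0.3 N and contact force between cap and the fingers below 0.1 N); the robot touches nothing.
It fails at once if the cap forced against the reservoir: more than 40 N between them (contact force between cap and tank above 40 N).
It fails at once if the cap dropped or pressed hard into the dish: more than 30 N between them (contact force between cap and dish above 30 N).
It fails at once if a bystander pushed more than 20 mm (distance of any of flanged_shaft, loupe, brass_bush, dust_blower from where it was at the start of the episode above 0.02 m).
It also fails if it takes over 72 s, if anything falls off the work surface, if the arm or the gripper's body presses on something with over 40 N, if the wrist force passes 120 N, or if a joint passes its speed limit or range.

## Working session

There is one attempt and no reset: what is moved stays moved. The work goes in short steps, Python scripts to look and compute and a tool call to move; the robot and the scene stay as the last step left them, time stands still between calls to the robot, and variables do not carry over. Pictures are saved under pics/ and viewed, about 8 in all and at most 12, crops included, and the job is handed in when it is done.

Besides the shell and the picture viewer there is one more tool, called after ">>>" in YAML: its name, and indented under it one key for each argument. step_arm: Moves the arm, as the interface text tells. Its arguments: {"type":"object","properties":{"steps":{"type":"array"},"claw":{"type":"number"}},"required":["steps"]}

```bash
ls; mkdir -p pics; cat > h.py <<'E'
import numpy as np, cv2
from plant import *
from scipy.spatial.transform import Rotation as R
def extr(name):
    c=camera_params(name)
    if 'extrinsics' in c: return c,np.array(c['extrinsics'])
    s=state(); T=np.eye(4); w,x,y,z=s['tool_rot']; T[:3,:3]=R.from_quat([x,y,z,w]).as_matrix(); T[:3,3]=s['tool_pos']
    return c,T@np.array(c['T_tool_cam'])
def grab(name):
    c,E=extr(name); rgb,d=grab_frame(name); return rgb,d,c,E
def cloud(d,c,E):
    K=np.array(c['mtx']); k1=c['k1']
    v,u=np.mgrid[0:480,0:640]
    xd=(u-K[0,2])/K[0,0]; yd=(v-K[1,2])/K[1,1]
    x,y=xd.copy(),yd.copy()
    for _ in range(15):
        f=1+k1*(x*x+y*y); x,y=xd/f,yd/f
    P=np.stack([x*d,y*d,d],-1)@E[:3,:3].T+E[:3,3]
    P[d<=0]=np.nan
    return P
def save(n,rgb): cv2.imwrite('pics/'+n,cv2.cvtColor(rgb,cv2.COLOR_RGB2BGR))
E
python3 - <<'E'
from h import *
s=state(); print(s)
for n in ['top','side']:
    rgb,d,c,E=grab(n); P=cloud(d,c,E); save(n+'0.png',rgb); np.save(n+'0.npy',P)
    print(n,c['mtx'],c['k1'],E.round(3).tolist())
    for l in ['tank','cap','tab','dish','flanged_shaft','loupe','brass_bush','dust_blower']:
        for b in boxes_of(n,l)[:2]:
            x,y,w,h=[int(t) for t in b['box']]; q=P[y:y+h,x:x+w].reshape(-1,3); print(l,round(b['p'],2),b['box'],P[y+h//2,x+w//2].round(3),np.nanpercentile(q,[5,50,95],axis=0).round(3).tolist())
print(state()['time'])
a=np.hstack([cv2.imread('pics/top0.png'),cv2.imread('pics/side0.png')]);
E
```

```text
pics
{'time': 0.0, 'joint_pos': array([ 1.03099299e+00,  5.33839287e-02,  1.61435568e+00,  2.35010016e-05,
        1.47590892e+00, -1.18949638e-01]), 'joint_vel': array([ 0.00084231,  0.00116839, -0.00087198, -0.00200477, -0.00121216,
        0.00040562]), 'joint_efforts': array([ 1.43127777e-04, -3.93699002e+01, -3.70168018e+01, -1.09581106e-04,
        6.93650421e-03,  2.41871589e-05]), 'tool_pos': array([0.25497937, 0.56993964, 0.23000935]), 'tool_rot': array([-3.43557875e-04,  2.08878342e-01,  9.77941093e-01, -9.68898308e-04]), 'contact_force': array([-0.29067209,  0.28358815, -0.06349854]), 'ft_torque': array([ 0.02442948, -0.00801748, -0.05380434]), 'gripper_width': 1.0008627642393881}
top [[532.27291879   0.         322.50969287]
 [  0.         532.27291879 238.26498545]
 [  0.           0.           1.        ]] -0.04083397257940477 [[0.004, -0.985, 0.17, 0.384], [-1.0, -0.002, 0.01, 0.053], [-0.009, -0.17, -0.985, 1.062], [0.0, 0.0, 0.0, 1.0]]
tank 0.73 [268.5, 179.3, 68.7, 64.9] [0.599 0.101 0.11 ] [[0.558, 0.045, -0.002], [0.609, 0.102, 0.061], [0.685, 0.17, 0.109]]
cap 0.
[... 1914 characters left out ...]
2, 0.003], [0.634, -0.133, 0.022]]
flanged_shaft 0.57 [267.3, 229.6, 13.5, 21.3] [0.42  0.249 0.026] [[0.397, 0.242, -0.003], [0.42, 0.253, 0.004], [0.434, 0.354, 0.047]]
loupe 0.59 [324.8, 237.0, 21.1, 10.1] [0.574 0.09  0.103] [[0.556, 0.081, -0.002], [0.574, 0.091, 0.105], [0.596, 0.28, 0.111]]
loupe 0.51 [261.8, 260.9, 11.3, 16.7] [0.412 0.116 0.02 ] [[0.395, 0.115, -0.002], [0.412, 0.12, 0.017], [0.423, 0.152, 0.031]]
brass_bush 0.77 [378.3, 301.4, 14.3, 22.9] [ 0.674 -0.067  0.024] [[0.664, -0.07, -0.002], [0.675, -0.06, 0.008], [0.693, 0.002, 0.029]]
dust_blower 0.84 [341.0, 186.5, 18.2, 40.9] [0.633 0.372 0.062] [[0.614, 0.354, -0.001], [0.635, 0.38, 0.047], [0.663, 0.531, 0.09]]
0.9
```

View pics/top0.png

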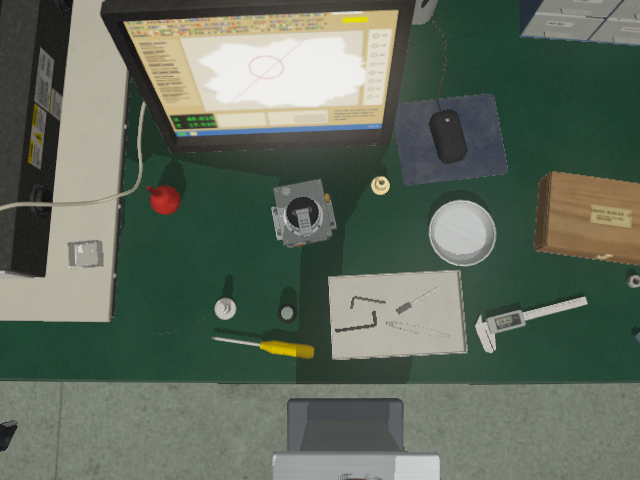

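View pics/side0.png

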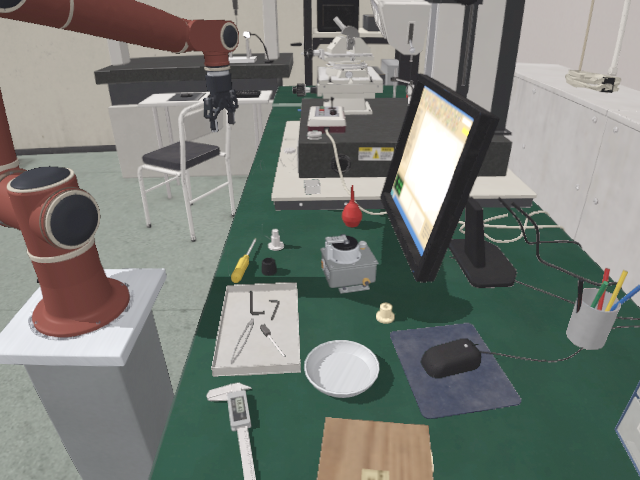

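The top view shows the tank at about (303,212) with the cap and tab pointing down-image (towards the robot), and the dish at (462,233). The monitor stands behind the tank. In the side view the tank is at (348,262), the dish at (342,368), and the red blower at (352,208) is well clear.

```bash
python3 - <<'E'
from h import *
P=np.load('top0.npy'); 
q=P[170:250,262:345].reshape(-1,3)
for lo,hi in [(.055,.066),(.085,.097),(.097,.1045),(.1065,.115)]:
    m=(q[:,2]>lo)&(q[:,2]<hi); a=q[m][:,:2]
    r=cv2.minAreaRect((a*1000).astype(np.float32)); print(lo,m.sum(),a.mean(0).round(4),r)
Q=P[190:275,420:505].reshape(-1,3); m=Q[:,2]>.018
print('dish',cv2.fitEllipse((Q[m][:,:2]*1000).astype(np.float32)), m.sum())
s=P[100:160,100:420].reshape(-1,3); print('monitor', np.nanmin(s[s[:,2]>.05],axis=0), np.nanmax(s,axis=0))
m=s[:,2]>.1
for z in np.arange(.1,.5,.05):
    k=s[(abs(s[:,2]-z)<.01)]; print(z.round(2),len(k), k[:,0].min() if len(k) else '')
print(np.array(camera_params('wrist')['T_tool_cam']).round(4).tolist(), camera_params('wrist')['mtx'])
s=state(); w,x,y,z=s['tool_rot']; print(R.from_quat([x,y,z,w]).as_matrix().round(3))
E
```

```text
0.055 1679 [0.6121 0.1024] ((609.5991821289062, 103.07633972167969), (116.63700866699219, 95.91276550292969), 11.401856422424316)
0.085 156 [0.5896 0.0989] ((596.4083862304688, 98.1064224243164), (73.10809326171875, 64.47270965576172), 46.24183654785156)
0.097 508 [0.6032 0.1017] ((595.1182861328125, 97.23747253417969), (70.88367462158203, 59.47724914550781), 45.14482879638672)
0.1065 337 [0.5815 0.0973] ((580.1185302734375, 96.98506164550781), (48.9669075012207, 35.682796478271484), 12.081647872924805)
dish ((570.4309692382812, -208.99215698242188), (124.10700988769531, 152.35267639160156), 49.52629089355469) 532
monitor [ 0.71468167 -0.0646839   0.05000778] [0.86877041 0.52055359 0.25827715]
0.1 787 0.7146816736317698
0.15 1587 0.7230254176333408
0.2 1591 0.7351712785270771
0.25 75 0.7459567458797993
0.3 0 
0.35 0 
0.4 0 
0.45 0 
[[-0.0001, -0.959, -0.2834, 0.071], [1.0, -0.0004, 0.0012, -0.0006], [-0.0012, -0.2834, 0.959, -0.1425], [0.0, 0.0, 0.0, 1.0]] [[353.08730734   0.         316.95895792]
 [  0.         353.08730734 237.96140686]
 [  0.           0.           1.        ]]
[[-0.913  0.408  0.   ]
 [ 0.408  0.913 -0.   ]
 [-0.     0.    -1.   ]]
```

>>> step_arm:
  steps:
    - [-43,-24.5,0,0]
    - [-43,-24.5,0,0]
    - [-43,-24.5,0,0]
    - [-43,-24.5,0,0]
    - [-43,-24.5,0,0]
    - [-43,-24.5,0,0]
    - [-43,-24.5,0,0]
    - [-43,-24.5,0,0]

```text
time: 1.7
tool_pos: [0.4915, 0.2503, 0.2321]
tool_rot: [0.001, 0.203, 0.979, 0.002]
contact_force: [0.9, 0.8, 0.2]
gripper_width: 1.001
```

>>> step_arm:
  steps:
    - [-43,-24.5,0,0]
    - [-43,-24.5,0,0]
    - [0,0,0,-8.5]
    - [0,0,0,-8.5]
    - [0,0,0,-8.5]
    - [0,0,0,-8.5]
    - [0,0,0,-1.7]
    - [0,0,0,0]

```text
time: 2.5
tool_pos: [0.5555, 0.162, 0.2328]
tool_rot: [0.003, -0.112, 0.994, 0.001]
contact_force: [-0.6, 0.3, -0.2]
gripper_width: 1.003
```

>>> step_arm:
  steps:
    - [-15,-34,0,0]
    - [-17,-38,0,0]
    - [0,0,0,1.2]
    - [0,0,0,0]

```text
time: 2.9
tool_pos: [0.6037, 0.098, 0.2331]
tool_rot: [0.003, -0.1, 0.995, 0.001]
contact_force: [0.1, -0.7, 0.1]
gripper_width: 0.999
```

```bash
python3 - <<'E'
from h import *
s=state(); print(s['tool_pos'],s['tool_rot'],s['joint_pos'].round(2))
rgb,d,c,E=grab('wrist'); P=cloud(d,c,E); save('w1.png',rgb); np.save('w1.npy',P)
for l in ['cap','tab']:
    print(l,boxes_of('wrist',l)[:2])
q=P.reshape(-1,3); q=q[np.hypot(q[:,0]-.6,q[:,1]-.1)<.09]
for lo,hi in [(.055,.066),(.085,.096),(.097,.106),(.107,.118)]:
    m=(q[:,2]>lo)&(q[:,2]<hi); a=q[m]
    r=cv2.minAreaRect((a[:,:2]*1000).astype(np.float32)); print(lo,m.sum(),np.median(a,0).round(4),r)
print(np.histogram(q[:,2],bins=np.arange(.05,.12,.002)))
E
```

```text
[0.60374473 0.09803868 0.23311817] [ 0.00343347 -0.10008284  0.99497214  0.00144121] [ 0.04  0.02  1.65  0.    1.47 -1.73]
cap [{'box': [282.0, 164.8, 77.2, 90.4], 'p': 0.93}]
tab [{'box': [304.5, 166.6, 35.0, 66.3], 'p': 0.65}, {'box': [0.6, 34.7, 70.9, 149.2], 'p': 0.48}]
0.055 6957 [0.6096 0.101  0.0619] ((610.1096801757812, 102.80572509765625), (115.6600570678711, 97.2029800415039), 11.244842529296875)
0.085 446 [0.5823 0.0872 0.0913] ((597.5838012695312, 97.23161315917969), (73.2294921875, 65.6819839477539), 46.85933303833008)
0.097 2703 [0.6067 0.1034 0.1012] ((594.7049560546875, 102.32475280761719), (60.39182662963867, 72.45088958740234), 70.12590026855469)
0.107 2034 [0.5828 0.0963 0.1105] ((581.5133666992188, 96.65167236328125), (49.2975959777832, 35.94545364379883), 12.273040771484375)
(array([   0,    0,    0,    2,  118, 3816, 2427,  594,  240,   38,   23,
         23,   43,  131,  169,   15,   23,   16,   10,   60,  266,   89,
         17,   43,  372, 1917,  370,    8,   65,  580, 1284,  119,    0,
          0]), array([0.05 , 0.052, 0.054, 0.056, 0.058, 0.06 , 0.062, 0.064, 0.066,
       0.068, 0.07 , 0.072, 0.074, 0.076, 0.078, 0.08 , 0.082, 0.084,
       0.086, 0.088, 0.09 , 0.092, 0.094, 0.096, 0.098, 0.1  , 0.102,
       0.104, 0.106, 0.108, 0.11 , 0.112, 0.114, 0.116, 0.118]))
```

View pics/w1.png

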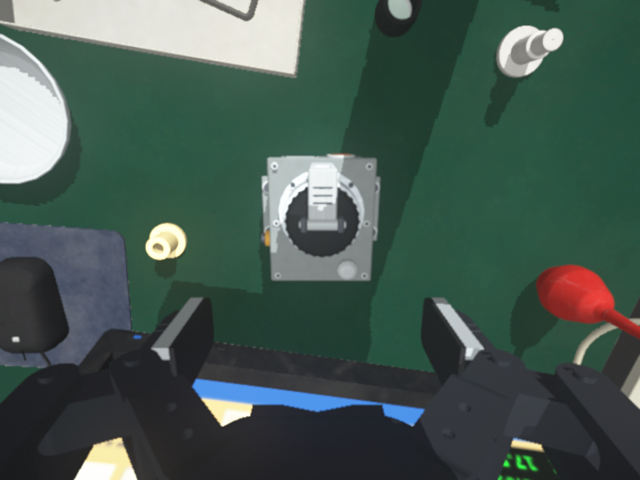

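The wrist view shows the cap disc centred at about (322,217) with the tab reaching up-image from the hinge (322,225) to its end (324,168) between the fork ears. The tab is aligned with the jaws.

```bash
python3 - <<'E'
from h import *
from scipy.optimize import least_squares
P=np.load('w1.npy'); s=state(); w,x,y,z=s['tool_rot']; Rm=R.from_quat([x,y,z,w]).as_matrix(); print(Rm.round(4))
q=P.reshape(-1,3); q=q[np.hypot(q[:,0]-.6,q[:,1]-.1)<.06]
t=(q-s['tool_pos'])@Rm
tab=t[(q[:,2]>.107)]; out=tab[tab[:,0]>tab[:,0].max()-.025]
print('tab x range',np.percentile(tab[:,0],[.5,99.5]),'y pct outer',np.percentile(out[:,1],[1,50,99]), 'slope',np.polyfit(out[:,0],out[:,1],1)[0],'z',np.median(out[:,2]))
d=t[(q[:,2]>.0985)&(q[:,2]<.104)]; c0=np.median(d,0)[:2]
# boundary by angle
for _ in range(5):
    a=np.arctan2(d[:,1]-c0[1],d[:,0]-c0[0]); r=np.hypot(*(d[:,:2]-c0).T)
    B=[]
    for k in np.linspace(-np.pi,np.pi,49)[:-1]:
        if abs(k)<.6: continue
        m=(abs(a-k)<.066)&(r<.034)
        if m.sum()>5: B.append(d[m][np.argsort(r[m])[-2]][:2])
    B=np.array(B); f=least_squares(lambda p:np.hypot(*(B-p[:2]).T)-p[2],[*c0,.03],loss='soft_l1',f_scale=.001); c0=f.x[:2]
print('disc',f.x,len(B),np.abs(f.fun).mean(), 'world',s['tool_pos'][:2]+(Rm[:2,:2]@f.x[:2]))
E
```

```text
[[-0.9794 -0.2017  0.0068]
 [-0.2017  0.9794  0.0034]
 [-0.0073  0.002  -1.    ]]
tab x range [-0.01128107  0.04094484] y pct outer [-0.00854397  0.00197191  0.0125544 ] slope -0.008322846390046877 z 0.12189298089115627
disc [0.00356162 0.00183095 0.02944336] 39 0.0002686417358768978 world [0.59936906 0.10003261]
```

>>> step_arm:
  steps:
    - [18,1,30,0]
    - [18,1,40,-0.4]
    - [0,0,30,0]
    - [0,0,0,0]
    - [0,0,0,0]
  claw: 45

```text
time: 3.55
tool_pos: [0.5667, 0.0983, 0.1336]
tool_rot: [0.007, -0.108, 0.994, 0.002]
contact_force: [0.9, -0.2, 1.0]
gripper_width: 0.449
```

```bash
cat > rel.py <<'E'
from h import *
# target in world of tool w1 frame
R0=np.array([[-.9794,-.2017,.0068],[-.2017,.9794,.0034],[-.0073,.002,-1]]); p0=np.array([0.60374473,0.09803868,0.23311817])
def rel(tx,ty,tz):
    s=state(); w,x,y,z=s['tool_rot']; Rm=R.from_quat([x,y,z,w]).as_matrix()
    W=p0+R0@np.array([tx,ty,tz])
    print('pos',s['tool_pos'].round(4),'yaw',round(np.degrees(np.arctan2(-Rm[1,0],-Rm[0,0])),2),'tilt',Rm[:2,2].round(4),'move mm',((W-s['tool_pos'])@Rm*1000).round(1),'F',s['contact_force'].round(1),'T',s['ft_torque'].round(2),'g',round(s['gripper_width'],3),'t',s['time'],'j6',s['joint_pos'][5].round(2))
E
python3 -c "
from rel import *; rel(.0366,.0019,.130)"
```

```text
pos [0.5667 0.0983 0.1336] yaw 12.4 tilt [0.0126 0.0045] move mm [-0.1 -5.7 30.7] F [ 0.9 -0.2  1. ] T [-0.03 -0.   -0.06] g 0.449 t 3.55 j6 -1.75
```

>>> step_arm:
  steps:
    - [0,-6,0,0]
    - [0,0,10,0]
    - [0,0,0,0]

```text
time: 3.85
tool_pos: [0.5711, 0.0929, 0.1281]
tool_rot: [0.01, -0.109, 0.994, 0.001]
contact_force: [-0.8, -0.2, -0.2]
gripper_width: 0.452
```

```bash
python3 -c "
from rel import *; rel(.0366,.0019,.130)
rgb,d,c,E=grab('wrist'); save('w2.png',rgb[60:460,120:520])"
```

```text
pos [0.5711 0.0929 0.1281] yaw 12.47 tilt [0.0201 0.0047] move mm [ 3.2  0.6 25.1] F [-0.8 -0.2 -0.2] T [-0.05  0.08  0.  ] g 0.452 t 3.85 j6 -1.76
```

View pics/w2.png

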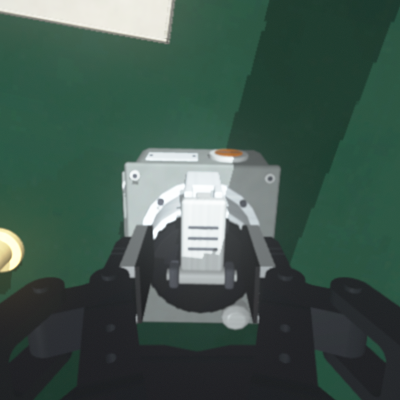

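The crop shows the jaws straddling the tab symmetrically (tab at x≈203 between pads at 128 and 272). The tool's tilt is creeping, so I'll test whether idle rows drift.

>>> step_arm:
  steps:
    - [0,0,0,0]
    - [0,0,0,0]
    - [0,0,0,0]
    - [0,0,0,0]

```text
time: 4.3
tool_pos: [0.5735, 0.0928, 0.1314]
tool_rot: [0.013, -0.108, 0.994, 0.001]
contact_force: [0.6, -0.2, 0.1]
gripper_width: 0.449
```

```bash
python3 -c "
from rel import *; rel(.0366,.0019,.130);print(state()['joint_pos'].round(4))"
```

```text
pos [0.5735 0.0928 0.1314] yaw 12.46 tilt [0.0256 0.0049] move mm [ 5.7  1.3 28.4] F [ 0.6 -0.2  0.1] T [ 0.03 -0.04 -0.  ] g 0.449 t 4.3 j6 -1.76
[ 0.0304  0.0141  1.8244  0.0043  1.2774 -1.759 ]
```

>>> step_arm:
  steps:
    - [3,0,5,0]

```text
time: 4.4
tool_pos: [0.5715, 0.0922, 0.1271]
tool_rot: [0.014, -0.108, 0.994, 0.001]
contact_force: [0.0, -0.3, 0.2]
gripper_width: 0.451
```

```bash
python3 -c "
from rel import *; rel(.0366,.0019,.130);print(state()['joint_pos'].round(4))"
```

```text
pos [0.5715 0.0922 0.1271] yaw 12.46 tilt [0.0277 0.005 ] move mm [ 3.6  1.4 24.2] F [ 0.  -0.3  0.2] T [-0.06 -0.02 -0.05] g 0.451 t 4.4 j6 -1.76
[ 0.0294  0.0124  1.8337  0.0044  1.2678 -1.76  ]
```

>>> step_arm:
  steps:
    - [0,0,5,0]

```text
time: 4.5
tool_pos: [0.5712, 0.0922, 0.1216]
tool_rot: [0.014, -0.108, 0.994, 0.001]
contact_force: [-0.4, 0.3, -0.5]
gripper_width: 0.446
```

```bash
python3 -c "
from rel import *; rel(.0366,.0019,.130);print(state()['joint_pos'].round(4))"
```

```text
pos [0.5712 0.0922 0.1216] yaw 12.46 tilt [0.0273 0.005 ] move mm [ 3.1  1.4 18.7] F [-0.4  0.3 -0.5] T [0.03 0.07 0.03] g 0.446 t 4.5 j6 -1.76
[ 0.0294  0.0179  1.8379  0.0044  1.2583 -1.7601]
```

>>> step_arm:
  steps:
    - [4,1.5,9,0]
    - [0.6,0,9,0]

```text
time: 4.7
tool_pos: [0.5666, 0.0928, 0.1023]
tool_rot: [0.014, -0.109, 0.994, 0.001]
contact_force: [-0.4, -0.7, 0.2]
gripper_width: 0.446
```

```bash
python3 -c "
from rel import *; rel(.0366,.0019,.130)"
```

```text
pos [0.5666 0.0928 0.1023] yaw 12.46 tilt [0.0277 0.005 ] move mm [-1.8 -0.2 -0.5] F [-0.4 -0.7  0.2] T [0.   0.05 0.02] g 0.446 t 4.7 j6 -1.76
```

>>> step_arm:
  steps:
    - [0,0,0.6,0]
    - [0,0,0.6,0]
  claw: 15

```text
time: 4.9
tool_pos: [0.5649, 0.0937, 0.099]
tool_rot: [0.012, -0.108, 0.994, 0.002]
contact_force: [-3.6, 3.8, 9.0]
gripper_width: 0.232
```

```bash
python3 -c "
from rel import *; rel(.0366,.0019,.130)"
```

```text
pos [0.5649 0.0937 0.099 ] yaw 12.44 tilt [0.0234 0.0071] move mm [-3.3 -1.5 -3.8] F [-3.6  3.8  9. ] T [ 0.63  0.47 -0.03] g 0.232 t 4.9 j6 -1.76
```

>>> step_arm:
  steps:
    - [-0.2,-0.5,-4,0]
    - [-0.5,0,-4,0]
    - [-0.9,0,-3.5,0]
    - [-1.2,0,-3.5,0]
  claw: 0

```text
time: 5.3
tool_pos: [0.5641, 0.0936, 0.105]
tool_rot: [0.009, -0.109, 0.994, 0.002]
contact_force: [7.9, 1.8, -16.5]
gripper_width: 0.23
```

```bash
python3 -c "
from rel import *; rel(.0366,.0019,.130)
rgb,d,c,E=grab('wrist'); save('w3.png',rgb[100:420,140:500])"
```

```text
pos [0.5641 0.0936 0.105 ] yaw 12.48 tilt [0.0167 0.0064] move mm [-4.  -1.6  2.2] F [  7.9   1.8 -16.5] T [ 0.04 -0.73  0.01] g 0.23 t 5.3 j6 -1.76
```

View pics/w3.png

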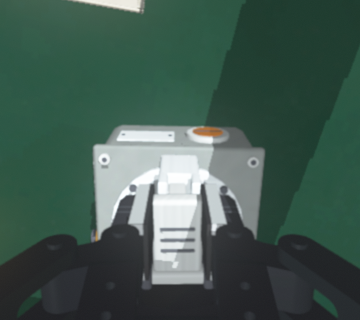

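The crop shows the tab (177,230) held between both pads. It has started to rise, and the force is moderate.

>>> step_arm:
  steps:
    - [-1,0,-4,0]
    - [-1.5,0,-4,0]
    - [-1.5,0,-4,0]
    - [-1.8,0,-4,0]

```text
time: 5.75
tool_pos: [0.5645, 0.0937, 0.1071]
tool_rot: [0.003, -0.109, 0.994, 0.002]
contact_force: [4.7, 0.7, -14.0]
gripper_width: 0.236
```

```bash
python3 -c "
from rel import *; rel(.0366,.0019,.130)"
```

```text
pos [0.5645 0.0937 0.1071] yaw 12.48 tilt [0.0049 0.0042] move mm [-3.6 -1.5  4.3] F [  4.7   0.7 -14. ] T [-0.09 -0.43 -0.  ] g 0.236 t 5.75 j6 -1.76
```

>>> step_arm:
  steps:
    - [-2,0,-7,0]
    - [-2,0,-7,0]
    - [-2,0,-7,0]

```text
time: 6.05
tool_pos: [0.5667, 0.0942, 0.1168]
tool_rot: [-0.002, -0.109, 0.994, 0.002]
contact_force: [8.5, 1.8, -18.9]
gripper_width: 0.228
```

```bash
python3 -c "
from rel import *; rel(.0366,.0019,.130)"
```

```text
pos [0.5667 0.0942 0.1168] yaw 12.47 tilt [-0.0034  0.0031] move mm [-1.4 -1.6 13.9] F [  8.5   1.8 -18.9] T [ 0.11 -1.06  0.02] g 0.228 t 6.05 j6 -1.76
```

>>> step_arm:
  steps:
    - [-4,0,-6,0]
    - [-4.5,0,-6,0]
    - [-5,0,-5,0]

```text
time: 6.35
tool_pos: [0.5728, 0.0957, 0.1237]
tool_rot: [-0.012, -0.109, 0.994, 0.001]
contact_force: [-3.1, -0.8, -11.4]
gripper_width: 0.23
```

```bash
python3 -c "
from rel import *; rel(.0366,.0019,.130)
rgb,d,c,E=grab('wrist'); save('w4.png',rgb[100:420,140:500])"
```

```text
pos [0.5728 0.0957 0.1237] yaw 12.49 tilt [-0.0242 -0.0005] move mm [ 4.4 -1.8 21. ] F [ -3.1  -0.8 -11.4] T [-0.31  0.68  0.01] g 0.23 t 6.35 j6 -1.75
```

View pics/w4.png

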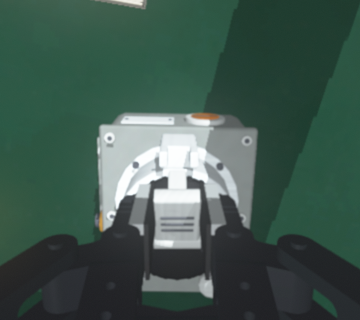

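>>> step_arm:
  steps:
    - [-7,0,-6,0]
    - [-7.5,0,-5,0]
    - [-8,0,-4,0]

```text
time: 6.7
tool_pos: [0.5952, 0.1006, 0.138]
tool_rot: [-0.014, -0.109, 0.994, 0.001]
contact_force: [-0.6, -0.8, -15.7]
gripper_width: 0.218
```

```bash
python3 -c "
from rel import *; rel(.0366,.0019,.130)"
```

```text
pos [0.5952 0.1006 0.138 ] yaw 12.48 tilt [-0.0284 -0.0009] move mm [26.8 -1.9 35.9] F [ -0.6  -0.8 -15.7] T [-0.04  0.27 -0.07] g 0.218 t 6.7 j6 -1.74
```

>>> step_arm:
  steps:
    - [-5,0,1,0]
    - [-4,0,1.5,0]

```text
time: 6.9
tool_pos: [0.6066, 0.1029, 0.1401]
tool_rot: [-0.013, -0.109, 0.994, 0.001]
contact_force: [-5.2, -1.1, -4.9]
gripper_width: 0.203
```

```bash
python3 -c "
from rel import *; rel(.0366,.0019,.130)"
```

```text
pos [0.6066 0.1029 0.1401] yaw 12.49 tilt [-0.0259 -0.0012] move mm [38.4 -1.7 38.2] F [-5.2 -1.1 -4.9] T [-0.34  0.99 -0.13] g 0.203 t 6.9 j6 -1.74
```

>>> step_arm:
  steps:
    - [2,0,0,0]
    - [0,0,0,0]
    - [0,0,0,0]
  claw: 50

```text
time: 7.2
tool_pos: [0.6131, 0.1036, 0.1503]
tool_rot: [-0.002, -0.109, 0.994, 0.001]
contact_force: [-0.3, 1.0, 0.0]
gripper_width: 0.503
```

```bash
python3 -c "
from rel import *; rel(.0366,.0019,.130)
rgb,d,c,E=grab('wrist'); save('w5.png',rgb[100:420,140:500]); P=cloud(d,c,E)
q=P.reshape(-1,3); q=q[(np.hypot(q[:,0]-.6,q[:,1]-.1)<.04)]
s=state(); w,x,y,z=s['tool_rot']; Rm=R.from_quat([x,y,z,w]).as_matrix()
t=(q-s['tool_pos'])@Rm
m=(abs(t[:,1])<.016)&(q[:,2]>.115)&(q[:,2]<.16)
print(m.sum(), np.percentile(q[m],[2,50,98],axis=0).round(4), np.percentile(t[m],[2,50,98],axis=0).round(4))
m&=q[:,2]>.146; print(m.sum(), np.percentile(q[m],[2,50,98],axis=0).round(4), np.percentile(t[m],[2,50,98],axis=0).round(4))"
```

```text
pos [0.6131 0.1036 0.1503] yaw 12.49 tilt [-0.0045  0.0011] move mm [45.7 -0.8 47.7] F [-0.3  1.   0. ] T [-0.    0.07 -0.01] g 0.503 t 7.2 j6 -1.74
1395 [[0.5804 0.0889 0.1217]
 [0.5909 0.0974 0.148 ]
 [0.5971 0.1083 0.1505]] [[ 0.0179 -0.0104  0.0004]
 [ 0.0229 -0.0005  0.0029]
 [ 0.0338  0.0094  0.0291]]
973 [[0.583  0.0887 0.1461]
 [0.5917 0.0979 0.1489]
 [0.5973 0.1085 0.1506]] [[ 0.0178 -0.0105  0.0003]
 [ 0.0222 -0.0005  0.0019]
 [ 0.0311  0.0098  0.0048]]
```

View pics/w5.png

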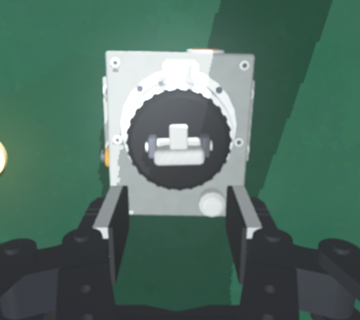

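The crop shows the tab now standing: its top bar is at about (180,158), the tongue is at (178,132), and the disc is uncovered. I'll check the angle from depth.

```bash
python3 -c "
from rel import *; 
s=state(); w,x,y,z=s['tool_rot']; Rm=R.from_quat([x,y,z,w]).as_matrix(); p=s['tool_pos']
rgb,d,c,E=grab('wrist'); P=cloud(d,c,E)
q=P.reshape(-1,3); a=np.radians(12.1); ex=-np.array([np.cos(a),np.sin(a)]); ey=np.array([-np.sin(a),np.cos(a)])
r=q[:,:2]-[.5994,.1000]; X=r@ex*1000; Y=r@ey*1000; Z=q[:,2]*1000
for lo in range(104,154,4):
    for n,mm in (('side',(abs(Y)>6)&(abs(Y)<10.5)),('mid',abs(Y)<4)):
        m=mm&(abs(X)<25)&(Z>lo)&(Z<lo+4)
        if m.sum()>8: print(lo,n,m.sum(),np.percentile(X[m],[3,50,97]).round(1))
rel(.0036,.0018,.118)"
```

```text
104 side 30 [2.  2.7 3.3]
108 side 21 [1.9 2.5 3.2]
112 side 13 [2.9 3.5 3.8]
116 side 12 [3.6 4.2 4.7]
120 side 10 [4.2 4.8 5.5]
124 side 14 [4.8 5.6 6.1]
128 side 17 [5.8 6.3 6.8]
132 side 17 [6.7 7.1 7.6]
136 side 18 [7.1 7.9 8.3]
140 side 18 [8.1 8.7 9.2]
140 mid 9 [15.3 19.5 19.8]
144 side 61 [2.6 9.2 9.9]
144 mid 451 [ 9.4 14.4 19.7]
148 side 268 [3.6 6.7 9.6]
148 mid 254 [3.7 6.7 9.5]
pos [0.6127 0.1035 0.15  ] yaw 12.49 tilt [-0.0054  0.001 ] move mm [12.4 -1.4 35. ] F [-0.3  0.2  0.2] T [-0.03 -0.01  0.03] g 0.497 t 7.3 j6 -1.74
```

>>> step_arm:
  steps:
    - [8,-0.5,0,0]
    - [7,-0.5,10,0]
    - [0,0,14,0]

```text
time: 7.6
tool_pos: [0.5993, 0.0991, 0.1286]
tool_rot: [0.001, -0.109, 0.994, 0.001]
contact_force: [-0.4, -0.6, -1.3]
gripper_width: 0.502
```

```bash
python3 -c "
from rel import *
rel(.0061,.0018,.116)"
```

```text
pos [0.5993 0.0991 0.1286] yaw 12.49 tilt [0.002  0.0014] move mm [ 1.2  0.1 11.6] F [-0.4 -0.6 -1.3] T [-0.06 -0.02 -0.02] g 0.502 t 7.6 j6 -1.75
```

>>> step_arm:
  steps:
    - [1.5,0.3,10,0]
    - [0.5,0,1,0]

```text
time: 7.8
tool_pos: [0.5944, 0.0988, 0.1127]
tool_rot: [-0.002, -0.109, 0.994, 0.001]
contact_force: [-0.4, 1.1, -0.5]
gripper_width: 0.505
```

>>> step_arm:
  steps:
    - [0.3,0,0.3,0]
    - [0.3,0,0.3,0]
    - [0,0,0,0]
  claw: 0

```text
time: 8.1
tool_pos: [0.5931, 0.0989, 0.1111]
tool_rot: [-0.003, -0.109, 0.994, 0.001]
contact_force: [-0.7, -0.1, 0.8]
gripper_width: 0.238
```

```bash
python3 -c "
from rel import *
rel(.0036,.0018,.116)"
```

```text
pos [0.5931 0.0989 0.1111] yaw 12.48 tilt [-0.0063  0.0017] move mm [-7.4 -1.1 -6. ] F [-0.7 -0.1  0.8] T [-0.08  0.26 -0.04] g 0.238 t 8.1 j6 -1.75
```

>>> step_arm:
  steps:
    - [-5,0,0,0]
    - [-5,0,0,0]

```text
time: 8.3
tool_pos: [0.5952, 0.0994, 0.1112]
tool_rot: [-0.015, -0.109, 0.994, -0.0]
contact_force: [-22.8, -4.8, 15.8]
gripper_width: 0.246
```

```bash
python3 -c "
from rel import *
rel(.0036,.0018,.116)"
```

```text
pos [0.5952 0.0994 0.1112] yaw 12.53 tilt [-0.0306 -0.0037] move mm [-5.2 -1.1 -6. ] F [-22.8  -4.8  15.8] T [-0.92  3.94 -0.02] g 0.246 t 8.3 j6 -1.75
```

>>> step_arm:
  steps:
    - [1,0,-2,0]
    - [0,0,0,0]
    - [0,0,0,0]
  claw: 45

```text
time: 8.6
tool_pos: [0.5952, 0.0991, 0.114]
tool_rot: [-0.015, -0.109, 0.994, -0.0]
contact_force: [0.3, -0.1, 0.0]
gripper_width: 0.447
```

```bash
python3 -c "
from rel import *
rel(.0036,.0018,.113)"
```

```text
pos [0.5952 0.0991 0.114 ] yaw 12.54 tilt [-0.0291 -0.0042] move mm [-5.2 -0.8 -6.2] F [ 0.3 -0.1  0. ] T [-0.02  0.    0.05] g 0.447 t 8.6 j6 -1.75
```

>>> step_arm:
  steps:
    - [-4.5,-0.5,-4,0]
    - [0,0,0,0]

```text
time: 8.8
tool_pos: [0.6009, 0.0997, 0.1185]
tool_rot: [-0.014, -0.109, 0.994, -0.001]
contact_force: [-0.6, 0.5, 0.3]
gripper_width: 0.45
```

>>> step_arm:
  steps:
    - [0,0,0,0]
    - [0,0,0,0]
    - [0,0,0,0]
  claw: 0

```text
time: 9.1
tool_pos: [0.6013, 0.1004, 0.119]
tool_rot: [-0.014, -0.109, 0.994, 0.0]
contact_force: [-0.9, 0.3, 0.3]
gripper_width: 0.243
```

```bash
python3 -c "
from rel import *
rel(.0036,.0018,.113)"
```

```text
pos [0.6013 0.1004 0.119 ] yaw 12.53 tilt [-0.027  -0.0027] move mm [ 0.8 -0.8 -1.1] F [-0.9  0.3  0.3] T [0.   0.14 0.04] g 0.243 t 9.1 j6 -1.75
```

>>> step_arm:
  steps:
    - [0,0,-0.2,-5]
    - [0,0,-0.2,-5]
    - [0,0,-0.2,-5]
    - [0,0,-0.2,-5]

```text
time: 9.5
tool_pos: [0.6012, 0.1, 0.1198]
tool_rot: [-0.013, -0.286, 0.958, 0.002]
contact_force: [-1.7, -0.1, 0.9]
gripper_width: 0.246
```

```bash
python3 -c "
from rel import *
rel(.0036,.0018,.113)"
```

```text
pos [0.6012 0.1    0.1198] yaw 33.3 tilt [-0.0268 -0.0043] move mm [ 0.8 -0.1 -0.3] F [-1.7 -0.1  0.9] T [ 0.11  0.15 -0.07] g 0.246 t 9.5 j6 -2.11
```

>>> step_arm:
  steps:
    - [0,0,-0.2,-5]
    - [0,0,-0.2,-2]
    - [0,0,-2,0]

```text
time: 9.8
tool_pos: [0.6006, 0.0998, 0.1207]
tool_rot: [-0.014, -0.347, 0.938, 0.002]
contact_force: [3.6, 0.9, -10.8]
gripper_width: 0.245
```

```bash
cat > f.py <<'E'
from h import *
s=state(); w,x,y,z=s['tool_rot']; M=R.from_quat([x,y,z,w]).as_matrix(); yaw=np.degrees(np.arctan2(-M[1,0],-M[0,0]))
print('pos',s['tool_pos'].round(4),'turn deg',round((yaw-12.5)%360,1),'rad',round(np.radians((yaw-12.5)%360),2),'tilt',M[:2,2].round(3),'F',s['contact_force'].round(1),'T',s['ft_torque'].round(2),'g',round(s['gripper_width'],3),'j6',s['joint_pos'][5].round(2))
E
python3 f.py
```

```text
pos [0.6006 0.0998 0.1207] turn deg 28.1 rad 0.49 tilt [-0.027 -0.005] F [  3.6   0.9 -10.8] T [ 0.07 -0.85 -0.06] g 0.245 j6 -2.23
```

>>> step_arm:
  steps:
    - [0,0,0.3,-4.5]
    - [0,0,-2,0]

```text
time: 10.0
tool_pos: [0.6002, 0.0995, 0.1209]
tool_rot: [-0.014, -0.384, 0.923, 0.003]
contact_force: [2.6, 0.7, -10.9]
gripper_width: 0.24
```

>>> step_arm:
  steps:
    - [0,0,0.3,-4.5]
    - [0,0,-2,0]

```text
time: 10.2
tool_pos: [0.5998, 0.0994, 0.1212]
tool_rot: [-0.014, -0.419, 0.908, 0.003]
contact_force: [3.2, 0.6, -12.0]
gripper_width: 0.242
```

```bash
python3 f.py
```

```text
pos [0.5998 0.0994 0.1212] turn deg 37.1 rad 0.65 tilt [-0.029 -0.006] F [  3.2   0.6 -12. ] T [ 0.09 -0.95  0.06] g 0.242 j6 -2.39
```

>>> step_arm:
  steps:
    - [0,0,0.3,-4.5]
    - [0,0,-2,0]

```text
time: 10.4
tool_pos: [0.5995, 0.0994, 0.1213]
tool_rot: [-0.014, -0.453, 0.892, 0.004]
contact_force: [3.8, 0.6, -14.2]
gripper_width: 0.24
```

>>> step_arm:
  steps:
    - [0,0,0.5,-4.5]
    - [0,0,-2,0]

```text
time: 10.6
tool_pos: [0.5992, 0.0996, 0.1216]
tool_rot: [-0.014, -0.485, 0.874, 0.005]
contact_force: [3.9, 0.6, -14.7]
gripper_width: 0.244
```

>>> step_arm:
  steps:
    - [0,0,0.6,-4.5]
    - [0,0,-2,0]

```text
time: 10.8
tool_pos: [0.599, 0.0998, 0.1217]
tool_rot: [-0.014, -0.516, 0.856, 0.005]
contact_force: [4.8, 1.1, -16.5]
gripper_width: 0.246
```

>>> step_arm:
  steps:
    - [0,0,0.8,-4.5]
    - [0,0,-2,0]

```text
time: 11.0
tool_pos: [0.5989, 0.1, 0.122]
tool_rot: [-0.014, -0.547, 0.837, 0.006]
contact_force: [4.3, 1.4, -17.6]
gripper_width: 0.245
```

>>> step_arm:
  steps:
    - [0,0,1.5,-4.5]
    - [0,0,-1.8,0]

```text
time: 11.2
tool_pos: [0.5989, 0.1003, 0.1221]
tool_rot: [-0.013, -0.577, 0.817, 0.007]
contact_force: [4.0, 1.7, -17.0]
gripper_width: 0.241
```

>>> step_arm:
  steps:
    - [0,0,1.5,-4.5]
    - [0,0,-1.8,0]

```text
time: 11.4
tool_pos: [0.599, 0.1004, 0.1225]
tool_rot: [-0.013, -0.606, 0.795, 0.007]
contact_force: [4.8, 1.6, -16.3]
gripper_width: 0.244
```

```bash
python3 f.py
```

```text
pos [0.599  0.1004 0.1225] turn deg 62.1 rad 1.08 tilt [-0.029 -0.004] F [  4.8   1.6 -16.3] T [ 0.21 -1.26  0.02] g 0.244 j6 -2.83
```

>>> step_arm:
  steps:
    - [0,0,1.2,-4.5]
    - [0,0,-1.8,0]

```text
time: 11.6
tool_pos: [0.5994, 0.1003, 0.1236]
tool_rot: [-0.012, -0.634, 0.773, 0.007]
contact_force: [5.0, 0.8, -14.8]
gripper_width: 0.239
```

>>> step_arm:
  steps:
    - [0,0,-2.5,0]

```text
time: 11.7
tool_pos: [0.5991, 0.0999, 0.1242]
tool_rot: [-0.012, -0.632, 0.775, 0.007]
contact_force: [8.6, 0.0, -21.9]
gripper_width: 0.236
```

>>> step_arm:
  steps:
    - [0,0,2.5,-4.5]
    - [0,0,-1.5,0]

```text
time: 11.9
tool_pos: [0.5997, 0.0998, 0.1251]
tool_rot: [-0.012, -0.66, 0.751, 0.007]
contact_force: [0.1, 1.9, -0.1]
gripper_width: 0.242
```

```bash
python3 f.py
```

```text
pos [0.5997 0.0998 0.1251] turn deg 70.1 rad 1.22 tilt [-0.027 -0.005] F [ 0.1  1.9 -0.1] T [ 0.2  -0.02  0.08] g 0.242 j6 -2.97
```

>>> step_arm:
  steps:
    - [0,0,-3,0]
    - [0,0,-3,0]

```text
time: 12.1
tool_pos: [0.5997, 0.0996, 0.133]
tool_rot: [-0.012, -0.658, 0.753, 0.007]
contact_force: [-0.2, -0.4, -0.5]
gripper_width: 0.241
```

```bash
python3 f.py
```

```text
pos [0.5997 0.0996 0.133 ] turn deg 69.7 rad 1.22 tilt [-0.028 -0.006] F [-0.2 -0.4 -0.5] T [ 0.04 -0.02  0.04] g 0.241 j6 -2.96
```

>>> step_arm:
  steps:
    - [0,0,-10,0]
    - [0,0,-15,0]
    - [0,0,-15,0]
    - [0,0,-20,0]
    - [0,0,-20,0]

```text
time: 12.6
tool_pos: [0.6006, 0.0994, 0.2185]
tool_rot: [-0.014, -0.656, 0.755, 0.008]
contact_force: [-0.4, -0.1, -0.9]
gripper_width: 0.242
```

```bash
python3 - <<'E'
exec(open('f.py').read())
print('joints',s['joint_pos'].round(3))
rgb,d,c,E=grab('side'); P=cloud(d,c,E); save('s2.png',cv2.resize(rgb[150:400,230:450],None,fx=2.5,fy=2.5))
for l in ['cap','dish']: print(l,boxes_of('side',l)[:2])
rgb,d,c,E=grab('top'); P=cloud(d,c,E)
b=boxes_of('top','dish')[0]['box']; print(b)
x,y,w,h=[int(t) for t in b]; Q=P[y-6:y+h+6,x-6:x+w+6].reshape(-1,3); m=(Q[:,2]>.012)&(Q[:,2]<.035)
a=(Q[m][:,:2]*1000).astype(np.float32); print('dish encl',cv2.minEnclosingCircle(a)); f=Q[abs(Q[:,2]-.004)<.003]; f=f[np.hypot(f[:,0]-.577,f[:,1]+.215)<.055]; print(f.mean(0))
E
```

```text
pos [0.6006 0.0994 0.2185] turn deg 69.5 rad 1.21 tilt [-0.032 -0.007] F [-0.4 -0.1 -0.9] T [-0.01 -0.    0.03] g 0.242 j6 -2.96
joints [ 0.045  0.044  1.643 -0.006  1.486 -2.957]
cap [{'box': [333.7, 184.6, 28.1, 38.8], 'p': 0.96}]
dish [{'box': [303.8, 338.2, 76.1, 60.1], 'p': 0.58}, {'box': [269.3, 227.0, 11.4, 25.5], 'p': 0.21}]
[426.9, 200.3, 69.6, 67.1]
dish encl ((559.5734252929688, -193.8829345703125), 91.47924041748047)
[ 0.57724233 -0.2147491   0.00371682]
```

View pics/s2.png

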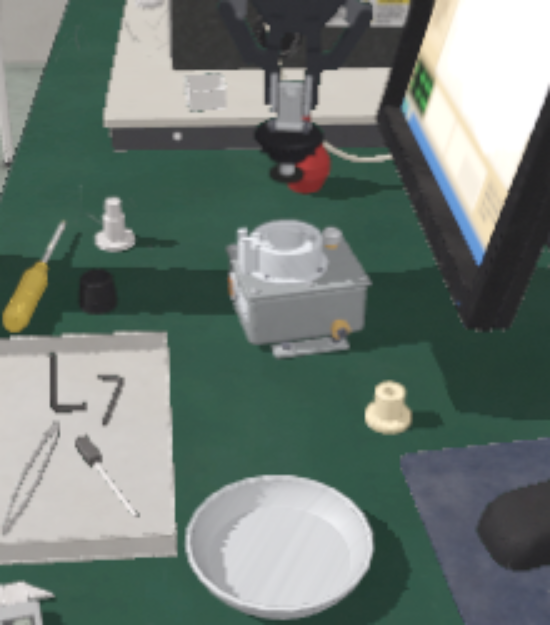

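The side view shows the cap hanging upright from the jaws, clear of the empty neck. The dish at (280,545) in the crop is empty.

>>> step_arm:
  steps:
    - [0,0,0,8.5]
    - [0,0,0,8.5]
    - [0,0,0,8.5]
    - [0,0,0,8.5]
    - [0,0,0,8.5]
    - [0,0,0,8.5]
    - [0,0,0,8.5]
    - [0,0,0,0]

```text
time: 13.65
tool_pos: [0.5919, 0.0989, 0.1995]
tool_rot: [-0.03, -0.187, 0.982, 0.001]
contact_force: [-0.7, 0.7, -1.6]
gripper_width: 0.241
```

```bash
cat >> f.py <<'E'
print('move to dish (tool mm)',((np.array([.579,-.216,s['tool_pos'][2]])-s['tool_pos'])@M*1000).round(1))
E
python3 f.py
```

```text
pos [0.5919 0.0989 0.1995] turn deg 9.1 rad 0.16 tilt [-0.06  -0.009] F [-0.7  0.7 -1.6] T [ 0.01 -0.06  0.04] g 0.241 j6 -1.9
move to dish (tool mm) [ 127.8 -288.     3.5]
```

>>> step_arm:
  steps:
    - [19,-43,-2,0]
    - [19,-43,-2,0]
    - [19,-43,-2,0]
    - [19,-43,-2,0]
    - [19,-43,-2,0]
    - [15,-35,-2,0]

```text
time: 14.25
tool_pos: [0.5814, -0.1768, 0.2056]
tool_rot: [-0.036, -0.203, 0.979, 0.005]
contact_force: [0.9, 0.7, -1.1]
gripper_width: 0.24
```

```bash
python3 f.py
```

```text
pos [ 0.5814 -0.1768  0.2056] turn deg 11.0 rad 0.19 tilt [-0.072 -0.005] F [ 0.9  0.7 -1.1] T [-0.02 -0.13 -0.01] g 0.24 j6 -2.38
move to dish (tool mm) [ 17.8 -35.    0.4]
```

>>> step_arm:
  steps:
    - [10,-20,5,0]
    - [7,-17,25,0]
    - [0,0,35,0]
    - [0,0,25,0]

```text
time: 14.65
tool_pos: [0.5745, -0.2275, 0.1157]
tool_rot: [-0.034, -0.205, 0.978, 0.003]
contact_force: [-0.1, -0.7, -2.9]
gripper_width: 0.242
```

```bash
python3 f.py
```

```text
pos [ 0.5745 -0.2275  0.1157] turn deg 11.3 rad 0.2 tilt [-0.067 -0.009] F [-0.1 -0.7 -2.9] T [ 0.04 -0.02 -0.02] g 0.242 j6 -2.45
move to dish (tool mm) [-8.8  8.7 -0.4]
```

>>> step_arm:
  steps:
    - [-11,8.5,5,0]
    - [0,0,12,0]
    - [0,0,10,0]
    - [0,0,3,0]

```text
time: 15.05
tool_pos: [0.5762, -0.2128, 0.0782]
tool_rot: [-0.037, -0.209, 0.977, 0.006]
contact_force: [0.4, -0.0, -0.9]
gripper_width: 0.244
```

```bash
python3 - <<'E'
exec(open('f.py').read())
rgb,d,c,E=grab('side'); save('s3.png',cv2.resize(rgb[250:420,250:430],None,fx=3,fy=3))
E
```

```text
pos [ 0.5762 -0.2128  0.0782] turn deg 11.7 rad 0.2 tilt [-0.075 -0.004] F [ 0.4 -0.  -0.9] T [-0.03 -0.04  0.01] g 0.244 j6 -2.44
move to dish (tool mm) [-1.2 -4.1 -0.2]
```

View pics/s3.png

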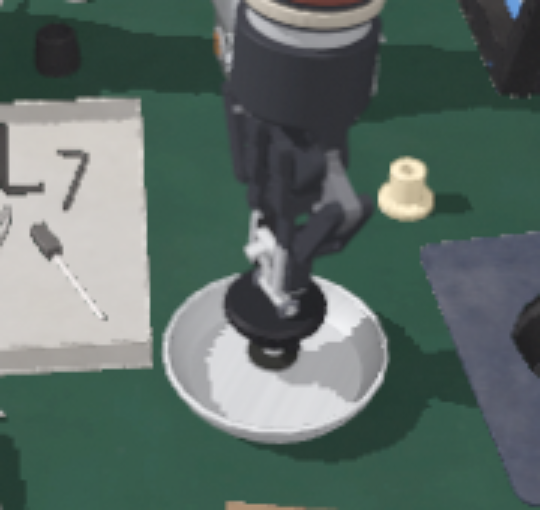

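The crop shows the cap over the dish floor near its centre (seal at about (275,355)), slightly tilted and still a few millimetres up.

>>> step_arm:
  steps:
    - [-1,-2,4,0]
    - [0,0,3,0]

```text
time: 15.3
tool_pos: [0.5789, -0.2148, 0.0728]
tool_rot: [-0.036, -0.209, 0.977, 0.005]
contact_force: [0.3, 0.3, -1.7]
gripper_width: 0.242
```

>>> step_arm:
  steps:
    - [0,0,2,0]

```text
time: 15.4
tool_pos: [0.5793, -0.2151, 0.0713]
tool_rot: [-0.035, -0.209, 0.977, 0.004]
contact_force: [0.1, 0.2, -1.4]
gripper_width: 0.236
```

>>> step_arm:
  steps:
    - [0,0,2,0]
    - [0,0,1.5,0]

```text
time: 15.6
tool_pos: [0.5796, -0.2155, 0.0685]
tool_rot: [-0.035, -0.209, 0.977, 0.004]
contact_force: [0.4, -0.4, -1.9]
gripper_width: 0.245
```

>>> step_arm:
  steps:
    - [0,0,1.5,0]

```text
time: 15.7
tool_pos: [0.5795, -0.2157, 0.067]
tool_rot: [-0.035, -0.209, 0.977, 0.004]
contact_force: [-0.1, 0.7, -2.4]
gripper_width: 0.242
```

>>> step_arm:
  steps:
    - [0,0,1.5,0]
    - [0,0,1.5,0]

```text
time: 15.9
tool_pos: [0.5796, -0.2157, 0.0648]
tool_rot: [-0.034, -0.209, 0.977, 0.004]
contact_force: [-0.6, 1.2, 1.2]
gripper_width: 0.24
```

>>> step_arm:
  steps:
    - [0,0,1.5,0]

```text
time: 16.0
tool_pos: [0.5796, -0.2157, 0.0637]
tool_rot: [-0.034, -0.209, 0.977, 0.004]
contact_force: [-2.4, 1.2, 1.8]
gripper_width: 0.241
```

>>> step_arm:
  steps:
    - [0,0,0,0]
    - [0,0,0,0]
    - [0,0,0,0]
  claw: 55

```text
time: 16.3
tool_pos: [0.5801, -0.2161, 0.0639]
tool_rot: [-0.034, -0.209, 0.977, 0.003]
contact_force: [-0.4, -0.1, 0.4]
gripper_width: 0.547
```

>>> step_arm:
  steps:
    - [0,0,-8,0]
    - [0,0,-15,0]
    - [0,0,-25,0]
    - [0,0,-40,0]
    - [0,0,-40,0]
    - [0,0,0,0]

```text
time: 16.9
tool_pos: [0.5893, -0.2151, 0.2008]
tool_rot: [-0.033, -0.209, 0.977, 0.002]
contact_force: [0.8, -0.7, 0.1]
gripper_width: 0.549
```

```bash
python3 - <<'E'
exec(open('f.py').read())
rgb,d,c,E=grab('side'); save('s4.png',cv2.resize(rgb[230:420,240:440],None,fx=3,fy=3))
rgb,d,c,E=grab('wrist'); P=cloud(d,c,E); b=boxes_of('wrist','cap'); print(b[:1])
q=P.reshape(-1,3); q=q[(np.hypot(q[:,0]-.578,q[:,1]+.215)<.05)]
print(np.histogram(q[:,2],bins=np.arange(0,.12,.006)))
m=(q[:,2]>.043)&(q[:,2]<.056); print('cap disc centre',cv2.minEnclosingCircle((q[m][:,:2]*1000).astype(np.float32)),np.median(q[m],0), np.linalg.lstsq(np.c_[q[m][:,:2],np.ones(m.sum())],q[m][:,2],rcond=None)[0])
E
```

```text
pos [ 0.5893 -0.2151  0.2008] turn deg 11.7 rad 0.2 tilt [-0.066 -0.009] F [ 0.8 -0.7  0.1] T [ 0.04 -0.06  0.04] g 0.549 j6 -2.44
move to dish (tool mm) [9.8 3.4 0.7]
[{'box': [281.6, 185.8, 73.3, 69.4], 'p': 0.95}]
(array([4366,    7,    0,    0,    0,    0,    3,  800, 2325,  200,    4,
          2,    2,    6,    5,  215,  227,    0,    0]), array([0.   , 0.006, 0.012, 0.018, 0.024, 0.03 , 0.036, 0.042, 0.048,
       0.054, 0.06 , 0.066, 0.072, 0.078, 0.084, 0.09 , 0.096, 0.102,
       0.108, 0.114]))
cap disc centre ((578.6400146484375, -215.16136169433594), 30.69768714904785) [ 0.57736857 -0.21599031  0.0486977 ] [0.00346492 0.00374136 0.0474154 ]
```

View pics/s4.png

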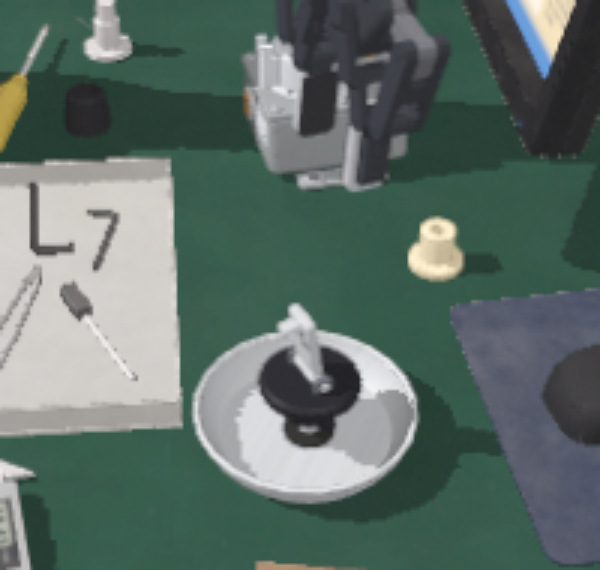

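The cap stands level in the dish at about (310,400), centred to about 1–2 mm. The gripper is clear, so I'm handing in.

```bash
python3 -c "
from plant import *; print(job_done()); s=state(); print(s['time'],s['contact_force'],s['tool_pos'])"
```

```text
the job is handed in; nothing more can be done
None
the job is handed in; nothing more can be done
```

The job is handed in: the cap is out of the reservoir and standing upright and released in the dish. No verdict was reported.

**What I did:**
- **Tab:** I lifted it by its sides to about 1.37 rad, measured from depth. That is above the 1.2 rad needed but short of the 1.57 rad stop. One try to bring it fully upright met about 23 N sideways, so I eased off and left it.
- **Unscrewing:** I turned the cap anticlockwise in about 4.5° steps with a light tug after each. It came free at about 1.2 rad, when the pull dropped from about 20 N to 0.
- **Placing:** I drew the cap straight up, carried it over and lowered it until it touched the dish at about 4 N. Then I opened the jaws and backed off upwards.

**Last checks:**
- **Position:** The cap disc is level (slope about 0.004), with its top 48.7 mm above the bench, so its origin is near 40 mm. Its axis is within about 2 mm of the dish centre.
- **Clearance:** The gripper was about 0.2 m up, with no contact force beyond noise.
- **Other objects:** I did not re-measure the bystanders at the end. The pictures showed no sign of them having moved, and the arm never went near them.
- **Tool tilt:** The tool drifted to about 4° of tilt during the work. The released cap stood level anyway.
- **Force limits:** The highest wrist force I read was about 28 N, against the 40 N limit between cap and tank. Readings came only at the end of each move, so brief peaks would not show.

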